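# Press the lid onto a biscuit tin with the counter lidding press

### The job

The lid of the blue biscuit tin is only resting loosely in place. Raise the press foot fully with the lever bar (black end down), slide the tin in under the foot until it sits against the two stop posts, then lower the foot with the bar (red end down) until the press has driven the lid fully home, and leave it like that. Press the lid only with the press, keep the tin upright and leave the red tin, the jar and the spatula where they are.

Things in the scene. Friction and masses are not known exactly. Their poses are not given: they have to be found in the camera images.
- press: Green lidding press bolted to the counter. Origin: on the counter below the foot's axis, where the tin's centre belongs. Its open front looks along its own -x; z is up. Two steel stop posts (16 mm thick, 55 high) at x +53, y +-64 mm: a tin touching both is centred. An arm runs back from the head to a column (60 mm wide, x +133 to +183, 195 high) on a flange (x +98 to +218, y +-75, 14 high).
- foot_face (a point): Centre of the underside of the press foot, a steel disc of 90 mm diameter, 12 mm thick, 105 mm above the counter when fully raised. The green head nose above it spans, in the press's frame, x -27 to +21, y +-28, z 125 to 185 mm.
- bar (a joint): Angle (rad) of the lever bar: 14 mm steel, turning about the press's x axis on a pivot at x +36, y 0, z 165 mm of press, a 30 mm ball at each end 105 mm from the pivot. 0: foot fully raised, red end 0.6 rad above level; 0.6: level; 1.2: foot fully lowered. The foot sinks 37.5 mm per rad, meets the loose lid at 0.51; the lid is home at 0.72. It stays where left.
- red_ball (a point): Centre of the red ball (30 mm) on the bar's end on the press's -y side. Pushing it down lowers the foot (about 3 N, 8 N while driving the lid).
- black_ball (a point): Centre of the black ball (30 mm) on the bar's end on the press's +y side. Pushing it down raises the foot (about 3 N).
- tin: Blue round biscuit tin with a cream band, 150 mm diameter, 75 mm high, about 0.5 kg, loose on the counter; too wide to grasp. Origin: centre of its underside; z is up.
- lid (a joint): How far (m) the tin's brass press-in lid (124 mm diameter) has been pushed down: 0 loose (its top 86 mm above the counter), 0.008 fully home (its top 78 mm above the counter). Tight fit: it takes about 12 N and stays where pushed.
- red_tin: Bystander: red tin with brass lid, 102 mm diameter, 72 mm high. Origin: centre of its underside.
- jar: Bystander: amber jar with a white cap, 70 mm diameter, 100 mm high. Origin: centre of its underside.
- spatula: Bystander: spatula lying flat, 250 mm long along its x. Origin: near its middle, on the counter.

How it is judged:
By the outcome, as a careful person would: the job done as asked, in the order asked, and still so for the second after the job is handed in, with the robot touching nothing.
It also fails if it takes over 67 s, if anything falls off the work surface, if the arm or the gripper's body presses on something with over 40 N, if the wrist force passes 120 N, or if a joint passes its speed limit or range.

### The arm

A 6-joint arm with a two-finger parallel gripper is mounted at the origin on the work surface. World frame = base frame: x ahead of the robot, y to its left, z up, the work surface at z = 0. Lengths are in mm, angles in rad, forces in N, time in s.
With the tool pointing down it reaches from about 250 to 850 mm from the base axis. Payload 12.5 kg.
Tool frame: the origin (TCP) lies on the centre line of the jaws, within the pads' length; the fingertips stand 8 mm ahead of it and the grasp point (between the pads) lies 11 mm behind it; z points along the fingers, y is the line along which they close (so a half turn about z gives the same grasp; the last joint's range is limited). The gripper opens to 93 mm and grips with 3 to 60 N. Pads are 15 mm wide; open, the fingers measure 128 mm over their backs; the gripper's body (75 mm by 188 mm) begins 65 mm behind the grasp point.
Start: joints at [1.21, 0.351, 1.652, -0, 1.139, -0.085], TCP at [149.743, 529.208, 226.633] pointing down, gripper open.
Joint ranges: [-2.75, 2.75], [-0.79, 2.1], [0.01, 2.65], [-1.57, 4.71], [0.07, 3.14], [-2.87, 2.87]. Speed limits (rad/s): [2.22, 2.22, 2.79, 3.14, 3.14, 3.14].

### API

Orientations are given as [roll, pitch, yaw] about the fixed x, y, z axes, in that order (R = Rz(yaw) Ry(pitch) Rx(roll)).
In Python, from plant import ctrl gives the robot as it stands. The module is installed in compiled form; this text tells all that it offers.
- The arm moves only by the shell command python3 -m creep 'ROWS' [FORCE]. ROWS is a JSON object of lists of equal length, an entry for each row: "dp": the shift along the tool's x, y, z as a fraction of full scale, a list of three; "roll": the turn about the tool's z as a fraction of full scale; "hand": the closure, from -1 (fully open) to 1 (shut). In form: {"dp": [[tx, ty, tz], ...], "roll": [roll, ...], "hand": [hand, ...]}. A call has 1 to 5 rows; each row shifts and turns the commanded pose from where the row before left it, along the tool's axes as they then stand; what a row does not reach is not made up. Full scale, the value 1, is 0.03 m for a shift and 10 degrees for a turn. A row lasts 1/8 s, in which the tool goes at most 62.5 mm and 10.7 degrees, less where a joint would pass 70% of its speed; a pose out of reach is approached as far as the arm can. A call with a number of a shift or a turn outside -1 to 1 is refused whole. A call with a gripper value outside its range is refused whole. The fingers move at their own pace and stop on an object; FORCE is the grip in N (left out, the last holds). Time passes only in rows, so rows that do not move let the fingers close. It gives the time, the measured TCP pose, the force, the opening and the grip force at its end, in the units of the state.
- ctrl.get_state(): the state, without advancing time (a new reading comes with each control period).
- ctrl.read_camera(name): name is "scene" or "top"; returns (picture, depth): 420x560x3 uint8, red, green, blue; 420x560 float32, mm along the optical axis (not along the pixel's ray), 0 where there is no reading.
- ctrl.camera_info(name): a dict with "fx", "fy", "cx", "cy" (pixels), "world_to_cam" (4x4, takes a point from world to camera coordinates). Camera axes: x right, y down, z forward; pixel columns grow to the right and rows downward; lengths in mm; the calibration is good to about 2 mm. A picture is of the moment at which its call begins. camera_info takes no time and is no camera call.
- ctrl.sign_off(): hands the job in; it is judged then, once.
The state is a dict: "time": time; "joint_pos": joint angles; "qd": joint speeds; "effort": joint torques, N m; "ee_pos": TCP position; "ee_rot": TCP orientation; "contact_force": force on the tool from outside, world axes, zero at the start; "torque": the same for the moment, N m; "opening": opening from 0.0 (shut) to 1.0 (fully open); "finger_force": force on a finger pad.
Only numpy, scipy, OpenCV 4.12 (cv2) and the standard library are available. Lean on these libraries where they do the work, as an engineer would, in place of code of your own. Each camera call takes 0.05 s, during which the arm holds its last target. There are 200 camera calls.

## Working session

There is one attempt and no reset: what is moved stays moved. The work goes in short steps, Python scripts to look and compute and a shell command to move; the robot and the scene stay as the last step left them, time stands still between calls to the robot, and variables do not carry over. Pictures are saved under pics/ and viewed, at most 10 in all, crops included, and the job is handed in when it is done.

```bash
mkdir -p pics; cat > h.py <<'E'
import numpy as np,cv2
from plant import ctrl
def look(n):
    im,d=ctrl.read_camera(n); i=ctrl.camera_info(n)
    v,u=np.mgrid[:420,:560]
    P=np.stack([(u-i['cx'])*d/i['fx'],(v-i['cy'])*d/i['fy'],d,np.ones_like(d)],-1)@np.linalg.inv(np.array(i['world_to_cam'])).T
    P=P[...,:3]; P[d==0]=np.nan
    return im,P
E
python3 - <<'E'
from h import *
for n in('scene','top'):
    im,P=look(n); cv2.imwrite(f'pics/{n}0.png',im[...,::-1]); np.savez(f'{n}0.npz',im=im,P=P)
s=ctrl.get_state();print(s)
E
```

```text
{'time': 0.1, 'joint_pos': array([ 1.21039649e+00,  3.51157200e-01,  1.65232366e+00,  2.09065255e-05,
        1.13912013e+00, -8.45789551e-02]), 'qd': array([ 0.00104407, -0.00160503, -0.00204002,  0.00075261,  0.00183303,
        0.00083435]), 'effort': array([ 2.33368773e-03, -4.98031139e+01, -2.85706007e+01,  7.00565334e-02,
        2.39360804e-02, -7.20497565e-05]), 'ee_pos': array([149.64214253, 528.95073815, 226.18289304]), 'ee_rot': array([-3.14058953e+00, -1.04094208e-04,  2.86576297e+00]), 'contact_force': array([-0.27133435,  0.47058688,  0.08550488]), 'torque': array([-0.01445288, -0.01622668, -0.0420118 ]), 'finger_force': 0.0, 'opening': 0.9993201957249156}
```

View pics/scene0.png

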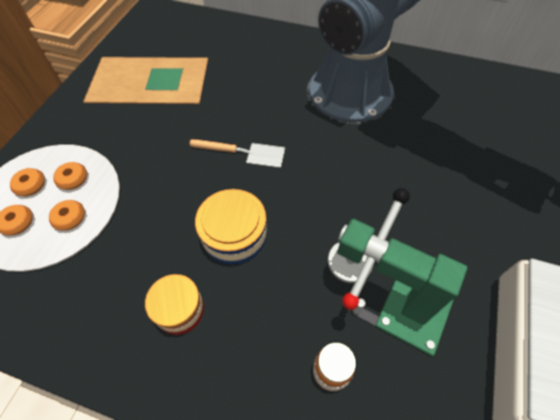

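View pics/top0.png

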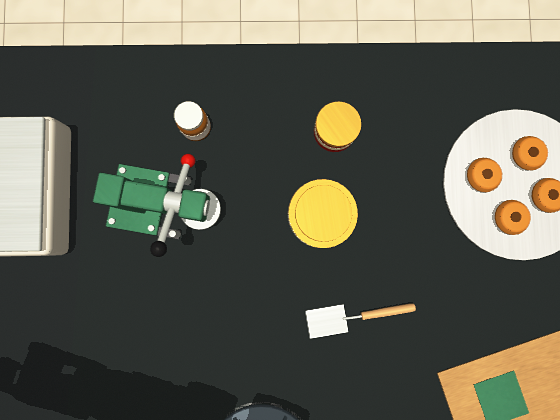

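The scene view shows the tin at (232,222), red ball (351,300), black ball (401,196). The top view shows the tin at (323,213), balls at (188,160) and (158,249), jar (190,118), red tin (337,123) and spatula (345,318). The press front faces the tin.

```bash
python3 - <<'E'
from h import *
from scipy.optimize import least_squares
for n in('scene','top'):
    z=np.load(n+'0.npz');im,P=z['im'],z['P'];h=cv2.cvtColor(im,cv2.COLOR_RGB2HSV);H,S,V=[h[...,k].astype(int) for k in range(3)]
    print(n)
    def sph(m,name):
        q=P[m];q=q[np.isfinite(q).all(1)]
        c=np.median(q,0); q=q[np.linalg.norm(q-c,axis=1)<25]
        r=least_squares(lambda x:np.linalg.norm(q-x,axis=1)-15,c-[0,0,10],loss='soft_l1')
        print(name,len(q),r.x.round(1),c.round(1))
        return r.x
    yy,xx=np.mgrid[:420,:560]
    rb,bb={'scene':((351,300),(401,196)),'top':((188,160),(158,249))}[n]
    near=lambda p,r:(xx-p[0])**2+(yy-p[1])**2<r*r
    sph(near(rb,14)&((H<8)|(H>172))&(S>150)&(V>60)&(P[...,2]>60),'red')
    sph(near(bb,12)&(V<70)&(P[...,2]>60),'black')
    Y=(H>15)&(H<32)&(S>120)&(V>120)
    tc=(232,218) if n=='scene' else (323,213)
    for nm,c,r,zl in(('lid',tc,40,(82,95)),('rim',tc,45,(68,80)),('redtin',(175,300) if n=='scene' else (337,123),35,(66,80))):
        m=Y&near(c,r)&(P[...,2]>zl[0])&(P[...,2]<zl[1]);q=P[m]
        if len(q)<10: print(nm,len(q));continue
        (cx,cy),rad=cv2.minEnclosingCircle(q[:,:2].astype(np.float32));print(nm,len(q),np.median(q,0).round(1),'circ',round(cx,1),round(cy,1),round(rad,1))
    G=(H>60)&(H<90)&(S>80)&(P[...,0]>200)
    for lo,hi in((8,20),(180,200)):
        q=P[G&(P[...,2]>lo)&(P[...,2]<hi)]
        if len(q)>20:
            r=cv2.minAreaRect(q[:,:2].astype(np.float32));print('green',lo,len(q),r,cv2.boxPoints(r).round().tolist())
    W=(S<60)&(V>120)
    fc=(345,260) if n=='scene' else (203,208)
    q=P[W&near(fc,25)&(P[...,2]>60)&(P[...,2]<125)];print('foot',len(q),np.median(q,0).round(1),q.min(0).round(),q.max(0).round())
    jc=(336,362) if n=='scene' else (188,114)
    q=P[W&near(jc,22)&(P[...,2]>90)&(P[...,2]<110)];print('jar',np.median(q,0).round(1))
    q=P[(near((215,146),40) if n=='scene' else near((350,318),65))&(V>90)&(P[...,2]<40)];print('spat',q.min(0).round(),q.max(0).round())
E
```

```text
scene
red 190 [664.7 141.4 116.9] [669.8 139.8 127.3]
black 208 [481.1 177.4 212.4] [487.4 176.4 222.2]
lid 2263 [ 555.5 -143.6   85.9] circ 553.5 -145.3 62.9
rim 1077 [ 581.9 -128.    75.1] circ 552.5 -145.6 76.8
redtin 2123 [ 756.3 -183.6   72.1] circ 754.3 -185.1 51.3
green 8 2211 ((607.6204833984375, 276.8575134277344), (120.21878814697266, 129.03749084472656), 78.91343688964844) [[533.0, 230.0], [659.0, 205.0], [682.0, 323.0], [556.0, 348.0]]
green 180 3042 ((581.303466796875, 201.16983032226562), (208.6685028076172, 60.525901794433594), 78.45003509521484) [[531.0, 105.0], [590.0, 93.0], [632.0, 297.0], [573.0, 309.0]]
foot 695 [585.  114.6  76.5] [538.  80.  68.] [612. 154.  80.]
jar [770.2 144.4 100. ]
spat [ 277. -373.   -4.] [ 347. -183.   24.]
top
red 137 [664.7 140.2 117.4] [663.8 136.9 128.2]
black 208 [480.8 176.1 213.1] [480.8 173.2 223.7]
lid 2516 [ 551.6 -146.5   86.6] circ 552.0 -146.7 61.9
rim 1160 [ 548.8 -142.7   75.8] circ 552.3 -146.9 75.7
redtin 1581 [ 752.7 -186.5   72.6] circ 753.3 -187.2 51.2
green 8 1649 ((596.2274780273438, 277.25592041015625), (121.19096374511719, 150.38211059570312), 78.77600860595703) [[511.0, 232.0], [658.0, 203.0], [682.0, 322.0], [534.0, 351.0]]
green 180 2562 ((580.4396362304688, 198.5841064453125), (209.10415649414062, 59.80924606323242), 78.92826080322266) [[531.0, 102.0], [590.0, 90.0], [630.0, 295.0], [571.0, 307.0]]
foot 536 [549.4 101.6  77. ] [521.  78.  73.] [609. 160.  83.]
jar [767.7 142.9 100.2]
spat [ 269. -358.   -3.] [ 345. -108.   25.]
```

```bash
cat > st.py <<'E'
# print TCP in press frame (x,y,z) and remaining yaw vs press
from h import *
O=np.array([565.6,123.]);a=1.375
def rep(s=None):
    s=s or ctrl.get_state();d=s['ee_pos'][:2]-O;c,n=np.cos(a),np.sin(a)
    print('t',round(s['time'],2),'press xyz',np.round([c*d[0]+n*d[1],-n*d[0]+c*d[1],s['ee_pos'][2]],1),'yaw-a deg',round(np.degrees(s['ee_rot'][2]-a),1),'F',s['contact_force'].round(1),'open',round(s['opening'],2))
if __name__=='__main__': rep()
E
python3 -m creep '{"dp":[[0,0,-0.6],[0,0,-0.6],[0,0,0],[0,0,0],[0,0,0]],"roll":[-0.46,0,0,0,0],"hand":[1,1,1,1,1]}' 20
python3 -m creep '{"dp":[[-0.94,-0.67,0],[-0.94,-0.67,0],[-0.94,-0.67,0],[-0.94,-0.67,0],[-0.94,-0.67,0]],"roll":[0,0,0,0,0],"hand":[1,1,1,1,1]}' >/dev/null
python3 st.py
```

```text
time: 0.72
ee_pos: [149.6, 528.9, 261.7]
ee_rot: [-3.14, -0.0, 2.946]
contact_force: [0.9, -0.3, 0.0]
opening: 0.513
finger_force: 0.0
t 1.35 press xyz [216.2 345.1 262.2] yaw-a deg 90.0 F [ 0.9  0.1 -0. ] open 0.01
```

```bash

python3 -m creep '{"dp":[[-0.93,-0.67,0],[-0.93,-0.67,0],[-0.93,-0.67,0],[-0.93,-0.67,0],[-0.93,-0.67,0]],"roll":[0,0,0,0,0],"hand":[1,1,1,1,1]}' >/dev/null
python3 -m creep '{"dp":[[-0.93,-0.67,0],[-0.93,-0.67,0],[-0.93,-0.67,0],[-0.8,-0.6,0],[0,0,0]],"roll":[0,0,0,0,0],"hand":[1,1,1,1,1]}' >/dev/null
python3 st.py
```

```text
t 2.6 press xyz [ 37.4  97.8 262. ] yaw-a deg 89.9 F [-0.1  1.4 -0.4] open 0.01
```

```bash

python3 -m creep '{"dp":[[0,0,0.6],[0,0,0.6],[0.17,0,0.67],[0.05,0,0.67],[-0.08,0,0.67]],"roll":[0,0,0,0,0],"hand":[1,1,1,1,1]}'
python3 -m creep '{"dp":[[-0.2,0,0.67],[-0.2,0,0.4],[-0.1,0,0.1],[0,0,0],[0,0,0]],"roll":[0,0,0,0,0],"hand":[1,1,1,1,1]}' 
python3 st.py
```

```text
time: 3.22
ee_pos: [470.8, 181.5, 165.8]
ee_rot: [-3.142, -0.001, 2.947]
contact_force: [-3.3, 0.1, 4.3]
opening: 0.004
finger_force: 2.3
time: 3.85
ee_pos: [487.2, 177.8, 131.7]
ee_rot: [3.141, 0.001, 2.946]
contact_force: [0.4, -0.3, -0.1]
opening: 0.007
finger_force: 0.0
t 3.85 press xyz [ 38.5  87.6 131.7] yaw-a deg 90.0 F [ 0.4 -0.3 -0.1] open 0.01
```

```bash

python3 -m creep '{"dp":[[0,0,0.1],[0,0,0.1],[0,0,0]],"roll":[0,0,0],"hand":[1,1,1]}'; python3 - <<'E'
from h import *
im,P=look('scene');cv2.imwrite('pics/s1.png',im[120:340,260:500,::-1])
h=cv2.cvtColor(im,cv2.COLOR_RGB2HSV)
m=((h[...,0]<8)|(h[...,0]>172))&(h[...,1]>150)&(h[...,2]>60)&(P[...,2]>120)
q=P[m];print(len(q),np.median(q,0),q.min(0),q.max(0))
E
```

```text
time: 4.22
ee_pos: [488.3, 177.7, 128.1]
ee_rot: [3.14, 0.004, 2.946]
contact_force: [-6.0, -5.5, 30.8]
opening: 0.002
finger_force: 15.2
265 [663.51166057 142.43745604 234.70262686] [649.3268273  128.89188979 219.51900366] [672.8743135  156.69904567 240.82572617]
```

View pics/s1.png

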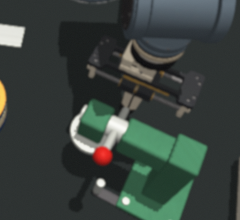

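```bash

python3 -m creep '{"dp":[[0,0,-0.5],[0,0,-1],[0,0,-1],[0,0,-1],[0,0,-1]],"roll":[0,0,0,0,0],"hand":[1,1,1,1,1]}'>/dev/null
python3 -m creep '{"dp":[[-0.3,-0.95,0],[-0.3,-0.95,0],[-0.3,-0.95,0],[-0.3,-0.95,0],[-0.3,-0.95,0]],"roll":[0,0,0,0,0],"hand":[1,1,1,1,1]}'>/dev/null
python3 -m creep '{"dp":[[-0.3,-0.95,0],[-0.3,-0.95,0],[-0.3,-0.95,0],[-0.3,-0.95,0],[-0.3,-0.95,0]],"roll":[0,0,0,0,0],"hand":[0,0,0,0,0]}'>/dev/null
python3 -m creep '{"dp":[[-0.3,-0.95,0],[-0.3,-0.95,0],[-0.3,-0.95,0],[-0.3,-0.95,0],[0,0,0]],"roll":[0,0,0,0,0],"hand":[0,0,0,0,0]}'>/dev/null
python3 -m creep '{"dp":[[0,0,0],[0,0,0],[0,0,0],[0,0,0],[0,0,0]],"roll":[1,1,1,1,1],"hand":[0,0,0,0,0]}'>/dev/null
python3 -m creep '{"dp":[[0,0,0],[0,0,0],[0,0,0],[0,0,0],[0,0,0]],"roll":[1,1,1,1,0],"hand":[0,0,0,0,0]}'>/dev/null
python3 st.py
python3 - <<'E'
from h import *
im,P=look('top');cv2.imwrite('pics/t1.png',im[...,::-1])
E
```

```text
t 8.03 press xyz [-359.7  -38.   260.3] yaw-a deg 0.1 F [ 0.6  0.8 -0.1] open 0.5
```

View pics/t1.png

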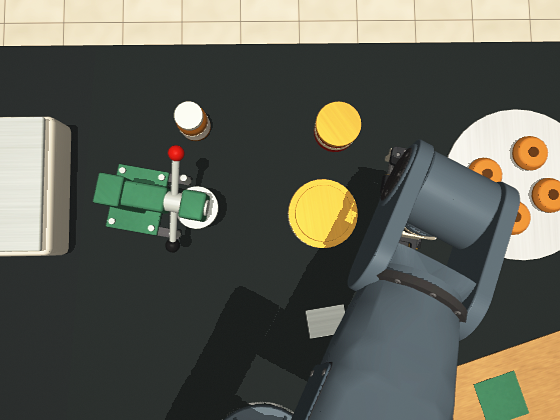

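```bash

python3 -m creep '{"dp":[[0,0,1],[0,0,1],[0,0,1],[0,0,1],[0,0,1]],"roll":[0,0,0,0,0],"hand":[0,0,0,0,0]}'>/dev/null
python3 -m creep '{"dp":[[0,0,1],[0,0.04,1],[0,0,0],[0.3,0,0],[0,0,0]],"roll":[0,0,0,0,0],"hand":[0,0,0,0,0]}'>/dev/null
python3 st.py
```

```text
t 9.32 press xyz [-351.   -40.1   51.6] yaw-a deg 0.1 F [ 1.6 -0.3  0.4] open 0.5
```

```bash

python3 -m creep '{"dp":[[0.25,0,0],[0.5,-0.074,0],[0.5,-0.074,0],[0.5,-0.074,0],[0.5,-0.074,0]],"roll":[0,0,0,0,0],"hand":[0,0,0,0,0]}'
python3 -m creep '{"dp":[[0.5,-0.074,0],[0.5,-0.074,0],[0.5,-0.074,0],[0.5,-0.074,0],[0.3,-0.044,0]],"roll":[0,0,0,0,0],"hand":[0,0,0,0,0]}'
python3 st.py
python3 - <<'E'
from h import *
im,P=look('scene');cv2.imwrite('pics/s2.png',im[...,::-1])
from st import O,a
for n in('scene','top'):
    im,P=look(n);h=cv2.cvtColor(im,cv2.COLOR_RGB2HSV)
    m=(h[...,0]>15)&(h[...,0]<32)&(h[...,1]>120)&(h[...,2]>60)&(P[...,2]>81)&(P[...,2]<92)&(P[...,1]>-140)
    q=P[m][:,:2]; (c,r)=cv2.minEnclosingCircle(q.astype(np.float32));d=np.array(c)-O
    print(n,len(q),c,r,'press',np.cos(a)*d[0]+np.sin(a)*d[1],-np.sin(a)*d[0]+np.cos(a)*d[1])
E
```

```text
time: 9.95
ee_pos: [541.1, -161.8, 51.2]
ee_rot: [3.139, 0.001, 1.376]
contact_force: [-0.2, -6.7, 1.9]
opening: 0.5
finger_force: 3.0
time: 10.58
ee_pos: [544.4, -91.9, 51.1]
ee_rot: [3.139, 0.001, 1.376]
contact_force: [-0.2, -7.3, 3.9]
opening: 0.503
finger_force: 3.4
t 10.57 press xyz [-214.9  -21.    51.1] yaw-a deg 0.1 F [-0.2 -7.3  3.9] open 0.5
scene 2506 (560.4685668945312, -12.476320266723633) 62.518367767333984 press -133.8860904900424 -21.323220488939967
top 1378 (560.206298828125, -13.779358863830566) 61.685997009277344 press -135.21525565417582 -21.319466736011528
```

View pics/s2.png

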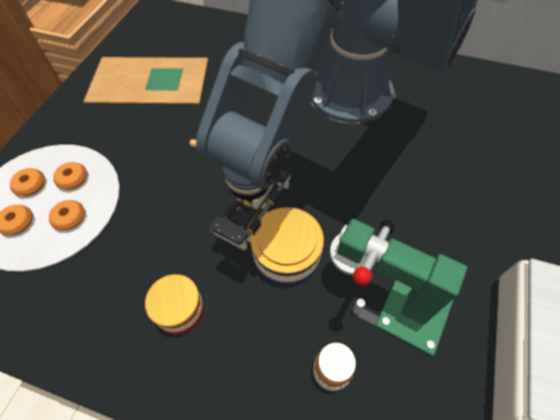

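The tin, at scene (288,243), is centred on the fingers and under way towards the raised foot at (350,250).

```bash

python3 -m creep '{"dp":[[0.5,-0.079,0],[0.5,-0.079,0],[0.5,-0.079,0],[0.5,-0.079,0],[0.5,-0.079,0]],"roll":[0,0,0,0,0],"hand":[0,0,0,0,0]}'
python3 -m creep '{"dp":[[0.4,-0.079,0],[0.4,-0.079,0],[0.3,-0.06,0],[0.2,-0.04,0],[0,0,0]],"roll":[0,0,0,0,0],"hand":[0,0,0,0,0]}'
python3 st.py
python3 -m creep '{"dp":[[0.15,-0.03,0],[0.15,-0.03,0],[0,0,0]],"roll":[0,0,0],"hand":[0,0,0]}'
python3 st.py
```

```text
time: 11.35
ee_pos: [546.8, -16.3, 50.5]
ee_rot: [3.141, 0.001, 1.375]
contact_force: [0.4, -6.0, 2.2]
opening: 0.499
finger_force: 2.9
time: 11.98
ee_pos: [546.7, 23.9, 50.4]
ee_rot: [3.141, -0.0, 1.375]
contact_force: [0.5, -0.5, -0.6]
opening: 0.503
finger_force: 0.1
t 11.97 press xyz [-100.9   -0.7   50.4] yaw-a deg 0.0 F [ 0.5 -0.5 -0.6] open 0.5
time: 12.35
ee_pos: [546.6, 32.8, 50.3]
ee_rot: [3.142, -0.0, 1.375]
contact_force: [0.5, -2.3, 0.6]
opening: 0.499
finger_force: 0.9
t 12.35 press xyz [-92.2   1.1  50.3] yaw-a deg 0.0 F [ 0.5 -2.3  0.6] open 0.5
```

```bash

python3 -m creep '{"dp":[[0.1,0.02,0],[0.1,0.02,0],[0.1,0,0],[0,0,0]],"roll":[0,0,0,0],"hand":[0,0,0,0]}'
python3 -m creep '{"dp":[[0.05,0,0],[0.05,0,0],[0,0,0]],"roll":[0,0,0],"hand":[0,0,0]}'
python3 st.py
```

```text
time: 12.85
ee_pos: [549.3, 41.2, 50.2]
ee_rot: [-3.141, 0.0, 1.375]
contact_force: [-1.0, -3.8, 2.3]
opening: 0.5
finger_force: 2.1
time: 13.22
ee_pos: [549.9, 44.1, 50.2]
ee_rot: [-3.141, 0.0, 1.375]
contact_force: [-0.4, -5.2, 1.7]
opening: 0.497
finger_force: 2.6
t 13.22 press xyz [-80.5   0.   50.2] yaw-a deg 0.0 F [-0.4 -5.2  1.7] open 0.5
```

Probing on until the force shows stop contact.

```bash

python3 -m creep '{"dp":[[0.04,0,0],[0.04,0,0],[0,0,0]],"roll":[0,0,0],"hand":[0,0,0]}' | sed -n 2,4p
python3 -m creep '{"dp":[[0.04,0,0],[0,0,0]],"roll":[0,0],"hand":[0,0]}' | sed -n 2,4p
python3 - <<'E'
from h import *
from st import O,a,rep
rep()
im,P=look('scene');cv2.imwrite('pics/s3.png',im[...,::-1])
for n in('scene','top'):
    im,P=look(n);h=cv2.cvtColor(im,cv2.COLOR_RGB2HSV)
    m=(h[...,0]>15)&(h[...,0]<32)&(h[...,1]>120)&(h[...,2]>60)&(P[...,2]>81)&(P[...,2]<92)&(P[...,1]>0)
    q=P[m][:,:2]; (c,r)=cv2.minEnclosingCircle(q.astype(np.float32));d=np.array(c)-O
    print(n,len(q),c,r,'press',np.cos(a)*d[0]+np.sin(a)*d[1],-np.sin(a)*d[0]+np.cos(a)*d[1])
E
```

```text
ee_pos: [550.3, 45.8, 50.2]
ee_rot: [-3.141, 0.001, 1.375]
contact_force: [-1.8, -10.4, 3.6]
ee_pos: [550.3, 45.9, 50.2]
ee_rot: [-3.141, 0.003, 1.376]
contact_force: [-3.8, -17.8, 4.9]
t 13.85 press xyz [-78.6   0.   50.2] yaw-a deg 0.0 F [ -3.8 -17.8   4.9] open 0.5
scene 696 (566.6740112304688, 123.464599609375) 62.178157806396484 press 0.6646689543737305 -0.9631033699951858
top 0 (0.0, 0.0) 0.0 press -230.6860296524193 530.8637449696515
```

View pics/s3.png

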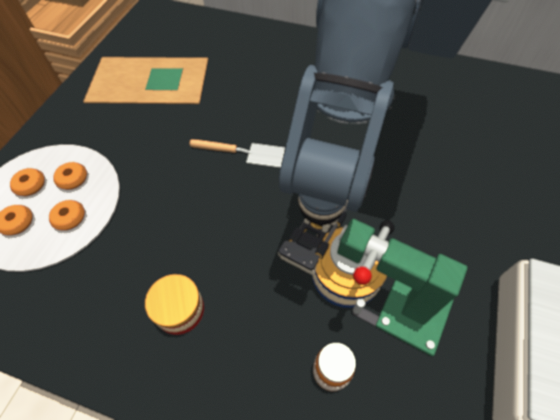

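The scene view shows the tin under the foot, with the head at (365,245) above it. Its centre measures (0.7,-1.0) in the press frame and the force has climbed, so it is seated against both posts. I'll back off, then go over the red ball.

```bash

python3 -m creep '{"dp":[[-0.2,0,0],[-0.8,0,0],[-1,0,0],[-1,0,0],[-1,0,0]],"roll":[0,0,0,0,0],"hand":[0,0,0,0,1]}'>/dev/null
python3 -m creep '{"dp":[[0,0,-0.96],[0,0,-0.96],[0,0,-0.96],[0,0,-0.96],[0,0,-0.96]],"roll":[0,0,0,0,0],"hand":[1,1,1,1,1]}'>/dev/null
python3 -m creep '{"dp":[[0,0,-0.96],[0,0,-0.96],[0,0,-0.96],[0.87,0.35,0],[0.87,0.35,0]],"roll":[0,0,0,0,0],"hand":[1,1,1,1,1]}'>/dev/null
python3 -m creep '{"dp":[[0.87,0.35,0],[0.87,0.35,0],[0.87,0.35,0],[0.87,0.35,0],[0,0,0]],"roll":[0,0,0,0,0],"hand":[1,1,1,1,1]}'>/dev/null
python3 st.py
```

```text
t 16.5 press xyz [-38.5 -63.  279.9] yaw-a deg 0.1 F [0.5 0.  0.1] open 0.0
```

```bash

python3 -m creep '{"dp":[[0.83,0.33,0],[0.83,0.33,0],[0.83,0.33,0],[0,0,0]],"roll":[0,0,0,0],"hand":[1,1,1,1]}'>/dev/null
python3 - <<'E'
from h import *
from st import O,a,rep
rep();ac=a
im,P=look('scene');cv2.imwrite('pics/s4.png',im[...,::-1])
for n in('scene','top'):
    im,P=look(n);h=cv2.cvtColor(im,cv2.COLOR_RGB2HSV)
    C,S=np.cos(a),np.sin(a)
    L=lambda q:np.c_[(q[:,:2]-O)@[C,S],(q[:,:2]-O)@[-S,C],q[:,2]]
    m=(h[...,0]>15)&(h[...,0]<32)&(h[...,1]>120)&(h[...,2]>60)&(P[...,2]>81)&(P[...,2]<92)&(P[...,1]>0)&(P[...,1]<200)
    if m.sum()>20:
        q=L(P[m]);(c,r)=cv2.minEnclosingCircle(q[:,:2].astype(np.float32));print(n,m.sum(),c,r,np.median(q[:,2]))
    m=((h[...,0]<8)|(h[...,0]>172))&(h[...,1]>150)&(h[...,2]>60)&(P[...,2]>110)
    if m.sum()>10:
        q=L(P[m]);print('red',m.sum(),np.median(q,0),q.min(0),q.max(0))
E
```

```text
t 17.0 press xyz [ 35.2 -92.6 280. ] yaw-a deg 0.1 F [-0.5 -0.1  0.4] open 0.01
scene 256 (-4.545348167419434, -0.9435577988624573) 57.21051788330078 85.97768981712454
top 877 (14.7647066116333, -54.98970031738281) 118.05863952636719 86.39125250095253
```

View pics/s4.png

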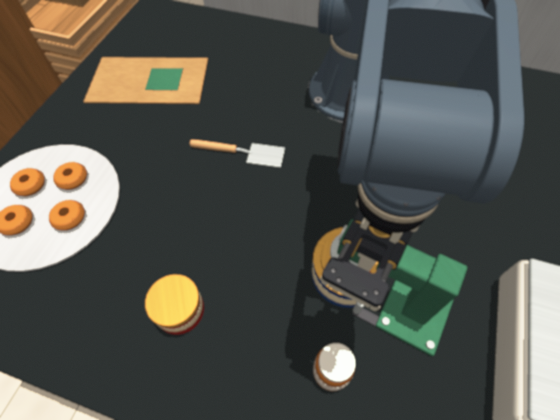

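The tin is still seated under the foot at scene (345,265), and the gripper is over the red ball.

```bash

python3 -m creep '{"dp":[[0,0,0.8],[0,0,0.4],[0,0,0.4],[0,0.1,0.4],[0,0.1,0.4]],"roll":[0,0,0,0,0],"hand":[1,1,1,1,1]}'|sed -n 2,4p
python3 -m creep '{"dp":[[0,0.1,0.4],[0,0,0.3],[0,0,0.2],[0,0,0.1],[0,0,0.1]],"roll":[0,0,0,0,0],"hand":[1,1,1,1,1]}'|sed -n 2,4p
python3 -m creep '{"dp":[[0,0,0.1],[0,0,0.1],[0,0,0]],"roll":[0,0,0],"hand":[1,1,1]}'|sed -n 2,4p
python3 st.py
```

```text
ee_pos: [670.0, 137.3, 209.3]
ee_rot: [3.139, -0.001, 1.375]
contact_force: [2.7, -0.0, 3.2]
ee_pos: [673.0, 137.1, 175.9]
ee_rot: [3.139, -0.0, 1.375]
contact_force: [5.7, -1.9, 6.2]
ee_pos: [673.3, 137.1, 173.2]
ee_rot: [3.138, -0.001, 1.375]
contact_force: [-4.6, -2.9, 26.8]
t 18.77 press xyz [  34.8 -102.9  173.2] yaw-a deg 0.0 F [-4.6 -2.9 26.8] open -0.0
```

The force jumped at about 0.74 rad, so the lid has bottomed out. I'll lift off and verify.

```bash

python3 -m creep '{"dp":[[0,0,-0.3],[0,0,-1],[0,0,-1],[0,0,-1],[0,0,-1]],"roll":[0,0,0,0,0],"hand":[1,1,1,1,1]}'>/dev/null
python3 -m creep '{"dp":[[-1,0,0],[-1,0,0],[-1,0,0],[-1,0,0],[-1,0,0]],"roll":[0,0,0,0,0],"hand":[1,1,1,1,1]}'>/dev/null
python3 -m creep '{"dp":[[-1,0,0],[-1,0,0],[-1,0,0],[-1,0,0],[-1,0,0]],"roll":[0,0,0,0,0],"hand":[1,1,1,1,1]}'>/dev/null
python3 - <<'E'
from h import *
from st import O,a,rep
from scipy.optimize import least_squares
rep();C,S=np.cos(a),np.sin(a)
L=lambda q:np.c_[(q[:,:2]-O)@[C,S],(q[:,:2]-O)@[-S,C],q[:,2]]
for n in('scene','top'):
    im,P=look(n);h=cv2.cvtColor(im,cv2.COLOR_RGB2HSV);cv2.imwrite(f'pics/{n}5.png',im[...,::-1])
    Y=(h[...,0]>15)&(h[...,0]<32)&(h[...,1]>120)&(h[...,2]>60)&(P[...,2]>60)&(P[...,2]<92)&(P[...,1]>20)&(P[...,1]<220)&(P[...,0]<660)
    q=L(P[Y]);print(n,len(q),cv2.minEnclosingCircle(q[:,:2].astype(np.float32)),np.percentile(q[:,2],[5,50,95,99]))
    m=((h[...,0]<8)|(h[...,0]>172))&(h[...,1]>150)&(h[...,2]>60)&(P[...,2]>110)
    if m.sum()>10:
        q=L(P[m]);r=least_squares(lambda x:np.linalg.norm(q-x,axis=1)-15,np.median(q,0)-[0,0,10],loss='soft_l1').x;print('red',r,'bar',.6-np.arcsin((r[2]-165)/105))
E
```

```text
t 20.65 press xyz [-265.9 -101.2  297.4] yaw-a deg 0.0 F [ 0.1  0.3 -0. ] open 0.0
scene 1596 ((0.6083211898803711, -0.5669432282447815), 76.07786560058594) [72.92934785 76.14301096 79.26111912 80.0310332 ]
red [  37.34361658 -104.15370773  151.9481936 ] bar 0.7246252696833063
top 1917 ((-0.18305040895938873, -0.254482239484787), 75.95201873779297) [73.21626248 76.84532365 80.58500146 82.5564745 ]
red [  35.9463354  -104.55001428  152.30952735] bar 0.7211578439696261
```

View pics/scene5.png

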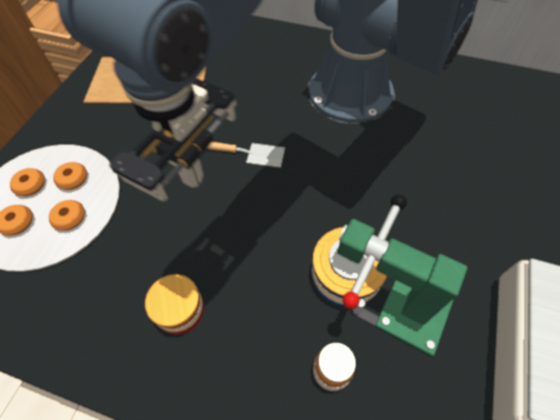

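The foot is down on the lid at scene (350,262). The bar reads 0.72 rad in both views, the lid is at about 78 mm and the tin is centred. The bystanders haven't moved and the arm is clear.

```bash
python3 -c "from plant import ctrl;print(ctrl.sign_off())"
```

```text
the job is handed in; nothing more can be done
None
```

The job is handed in: the tin sits against both stop posts and the press is left down on the lid, which the cameras put fully home (bar about 0.72 rad, lid top about 78 mm), with nothing else moved, in about 21 s.

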